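# Bolt the sample panel in and hold a spring clip gaping over its edge

## Task

Push the barrel bolt on the panel stand fully home, so that it runs through the hole in the white sample panel into its keeper. Then squeeze the handles of the spring clip to open it off its rest, carry it over and hold it wide open around the middle of the panel's top edge, one jaw on each side, the jaw tips about 20 mm below the edge and no part of the clip touching the panel, so that a label can be slipped in. Finish while still holding the clip squeezed open there, and leave the marker pen and the star key lying where they are.

Things in the scene. Friction and masses are not known exactly. Their poses are not given: they have to be found in the camera images.
- stand: Fixed dark foot (x -85 to +52, y -72 to +72, 10 mm high) with two rails that hold the panel upright. Origin on the table; the panel's plane is at x = +20 mm. z up; -x is the front, roughly towards the robot. The bolt lies along x at y = 0, z = 44 mm, in bridges (24 mm wide, tops at z = 54 mm) at x = -73 and 0; the keeper is a like bridge at x = +41, behind the panel.
- bolt (a joint): The steel bolt's travel along the stand's +x, in m: starts 0 to 0.010 (drawn back), 0.040 is the stop, fully home in the keeper. It slides with about 2 N of friction and stays where it is left.
- bolt_knob (a point): Middle of the top of the bolt's upright round knob, 76 mm above the table: 12 mm diameter, the grip part reaches 22 mm down from this point. Axes as the stand's; it moves to +x as the bolt goes home, from stand x = -60 mm to -20 mm, free between the two bridges.
- panel_edge (a point): Middle of the top edge of the white sample panel, a loose 0.3 kg plate 4 mm thick (x), 110 mm wide (y), 84 mm tall, upright in the stand's slot; its top is 94 mm above the table. x is the panel's normal, y runs along the edge, z up. It has 0.5 mm play in the slot.
- rest: Fixed clip rest: a dark foot 56 x 80 x 12 mm with an upright plate 4 mm thick (x), 70 mm wide (y), whose top edge is 62 mm above the table. Origin on the table under its middle.
- clip: Loose 90 g spring clip, dark steel, on the rest's plate, jaws down. Origin: its pivot, 69 mm above the table; the 14 mm coil there sits on the plate. z up, y along the pivot, x the way it opens. Two flat handles, 24 mm wide (y), rise 43 mm and splay to +-x: 52 mm over their tops at rest, 29 mm and parallel when squeezed to the stop. Squeezing the upper half takes 6 N, 10 N at the stop; let go, it snaps shut.
- clip_tips (a point): Point midway between the jaw tips, 44 mm below the pivot, fixed in the clip's frame (same axes). Jaws are 24 mm wide (y); their rubber pads reach from 44 to 32 mm below the pivot. Squeezed to the stop they stand 20 to 26 mm apart there.
- clip_jaw (a joint): Opening angle of one jaw, rad; the other one mirrors it. About 0 clipped on a 4 mm plate, -0.05 fully shut, 0.26 at the stop (handles parallel).
- marker: Bystander: marker pen 16 mm thick, 128 mm long, lying on the table. Origin at the middle of its underside.
- star_key: Bystander: small star-shaped key, 36 x 36 x 20 mm. Origin at the middle of its underside.
- panel: The same loose panel; origin at the middle of its lower edge, axes as panel_edge. A 16 mm square hole for the bolt is in its middle, centred 34 mm above its lower edge.
Mind the look-alikes: they are no part of the job. Leave any pink look-alike of the clip alone.

How it is judged:
By the outcome, as a careful person would: the job done as asked, in the order asked, and still so for the second after the job is handed in, while the arm keeps its last pose, push and grip.
It also fails if it takes over 42 s, if anything falls off the work surface, if the arm or the gripper's body presses on something with over 40 N, if the wrist force passes 120 N, or if a joint passes its speed limit or range.

## Robot

A 6-joint arm with a two-finger parallel gripper is mounted at the origin on a cart in front of the work surface, level with it; the furniture and walls round the work are solid. World frame = base frame: x ahead of the robot, y to its left, z up, the work surface at z = 0. Lengths are in m, angles in rad, forces in N, time in s.
With the tool pointing down it reaches from about 0.3 to 0.75 m from the base axis. Payload 8.5 kg.
Tool frame: the origin (TCP) lies midway between the tips of the shut fingers; the grasp point (between the pads) lies 19 mm behind it; y points along the fingers, x is the direction in which the jaws open and shut, and the axes are right-handed (so a half turn about y gives the same grasp; the last joint's range is limited). The gripper opens to 85 mm and grips with 20 to 120 N. Pads are 22 mm wide; open, the fingers measure 114 mm over their backs; the gripper's body (76 mm by 85 mm) begins 54 mm behind the grasp point. The pads swing forward as they close: fully open they stand 13 mm farther back than shut.
Start: joints at [-1.385, 0.381, 1.297, -0, 1.464, -0.215], TCP at [0.215, -0.506, 0.231] pointing down, gripper open.
Joint ranges: [-3.11, 3.11], [-0.89, 2.33], [0.22, 2.48], [-1.42, 4.56], [0.17, 2.85], [-2.88, 2.88]. Speed limits (rad/s): [2.39, 2.39, 3.14, 3.14, 3.14, 3.14].

## Interface

Orientations are given as [roll, pitch, yaw] about the fixed x, y, z axes, in that order (R = Rz(yaw) Ry(pitch) Rx(roll)).
In Python, from station import arm gives the robot as it stands.
- The arm moves only by the shell command python3 -m jog 'ROWS'. ROWS is JSON, a list of rows, each a list of 7 numbers: the shift along the world's x, y, z scaled (see below), then the turn, a rotation vector about the world's x, y, z scaled (see below), then the opening in per cent of the stroke, from 0 (shut) to 100 (fully open). A call has exactly 8 rows; each row shifts and turns the commanded pose from where the row before left it; what a row does not reach is not made up. The controller multiplies each number of a shift by 60 mm and each number of a turn by 4 degrees. A row lasts 1/8 s, in which the tool goes at most 62.5 mm and 10.7 degrees, less where a joint would pass 70% of its speed; a pose out of reach is approached as far as the arm can. A call with a number of a shift or a turn outside -1 to 1 is refused whole. A call with a gripper value outside its range is refused whole. The fingers move at their own pace and stop on an object; the grip force is fixed at half the most. Time passes only in rows, so rows that do not move let the fingers close, or fill a call up. It gives the time, the measured TCP pose, the force and the opening at its end, in the units of the state.
- arm.state(): the state, without advancing time (a new reading comes with each control period).
- arm.read_camera(name): name is "scene" or "top" or "wrist"; returns (picture, depth): 480x640x3 uint8, red, green, blue; 480x640 float32, m along the optical axis (not along the pixel's ray), 0 where there is no reading.
- arm.camera_info(name): a dict with "fovy" (degrees; the focal length in pixels is half the picture's height over the tangent of half this angle, whatever the lens; pixels are square), "cx", "cy" (the principal point, pixels), "R" (3x3) and "t" (3): a world point X has camera coordinates R X + t. Camera axes: x right, y down, z forward; pixel columns grow to the right and rows downward; lengths in m; the calibration is good to about 2 mm. The wrist camera is an equidistant fisheye: a pixel r from the principal point sees the ray r / f radians off the axis. A picture is of the moment at which its call begins: read the wrist's pose just before it. camera_info takes no time and is no camera call; for the wrist camera it gives the pose at the moment of the call.
- arm.job_done(): hands the job in, once; it reports no verdict.
The state is a dict: "time_s": time; "joints": joint angles; "qvel": joint speeds; "joint_efforts": joint torques, N m; "tcp_pos": TCP position; "tool_rot": TCP orientation; "contact_force": force on the tool from outside, world axes, zero at the start; "torque": the same for the moment, N m; "finger_gap": opening from 0.0 (shut) to 1.0 (fully open).
Only numpy, scipy, OpenCV 4.12 (cv2) and the standard library are available. Lean on these libraries where they do the work, as an engineer would, in place of code of your own. Each camera call takes 0.05 s, during which the arm holds its last target.

## Working session

There is one attempt and no reset: what is moved stays moved. The work goes in short steps, Python scripts to look and compute and a shell command to move; the robot and the scene stay as the last step left them, time stands still between calls to the robot, and variables do not carry over. Pictures are saved under pics/ and viewed, and the job is handed in when it is done.

```bash
ls; mkdir -p pics; cat > h.py <<'E'
import numpy as np, cv2
from station import arm
def snap(n,fn):
    i=arm.camera_info(n); p,d=arm.read_camera(n)
    cv2.imwrite('pics/%s.png'%fn,p[:,:,::-1]); np.savez('pics/%s.npz'%fn,p=p,d=d,fovy=i['fovy'],cx=i['cx'],cy=i['cy'],R=i['R'],t=i['t'])
    return p,d,i
def load(fn): return np.load('pics/%s.npz'%fn)
def cloud(z):
    d=z['d'];f=240/np.tan(np.radians(float(z['fovy']))/2)
    v,u=np.mgrid[:480,:640]
    c=np.stack([(u-z['cx'])/f*d,(v-z['cy'])/f*d,d],-1)
    return (c-z['t'])@z['R']   # world
def proj(z,X):
    f=240/np.tan(np.radians(float(z['fovy']))/2)
    c=z['R']@np.array(X)+z['t']; return c[0]/c[2]*f+z['cx'],c[1]/c[2]*f+z['cy']
E
python3 - <<'E'
from h import *
print(arm.state())
for n in ['scene','top','wrist']:
    p,d,i=snap(n,n+'0'); print(n,i)
E
```

```text
pics
{'time_s': 0.0, 'joints': array([-1.38528007e+00,  3.81213350e-01,  1.29829664e+00,  7.38096967e-06,
        1.46359559e+00, -2.15305586e-01]), 'qvel': array([ 0.00155094, -0.00093419,  0.00078115, -0.00028243,  0.0008435 ,
        0.00078664]), 'joint_efforts': array([-1.35101818e-03, -4.48462415e+01, -2.31272686e+01, -2.41372754e-04,
        4.76958492e-03,  2.35536919e-05]), 'tcp_pos': array([ 0.21453571, -0.50610262,  0.23069036]), 'tool_rot': array([-1.57046593e+00,  1.47642151e-03, -1.16997503e+00]), 'contact_force': array([0.25074206, 0.24022344, 0.57246731]), 'torque': array([-0.02527258, -0.01190378, -0.02631332]), 'finger_gap': 1.0031191670776751}
scene {'fovy': 48.9343536933302, 'cx': 314.0883760985041, 'cy': 237.07656278391292, 'R': array([[ 0.87244206, -0.48833207,  0.01940697],
       [-0.23834881, -0.45982385, -0.85542497],
       [ 0.42665523,  0.74168309, -0.51756304]]), 't': array([-0.60783101,  0.09451711,  0.85129072])}
top {'fovy': 46.0397490392287, 'cx': 328.15341595240557, 'cy': 237.46430945883972, 'R': array([[-0.0241967 , -0.99948154, -0.021241  ],
       [-0.99105413,  0.02677134, -0.13074786],
       [ 0.13124873,  0.01788731, -0.99118808]]), 't': array([-0.23017629,  0.56325023,  0.94278277])}
wrist {'fovy': 65.70646984690485, 'cx': 318.97894497331094, 'cy': 242.9348078152012, 'R': array([[ 3.90731552e-01, -9.20504593e-01, -3.85103464e-04],
       [-8.77293605e-01, -3.72516161e-01,  3.02634501e-01],
       [-2.78719905e-01, -1.17910999e-01, -9.53106610e-01]]), 't': array([-0.55073986, -0.03945751,  0.37934307])}
```

View pics/scene0.png

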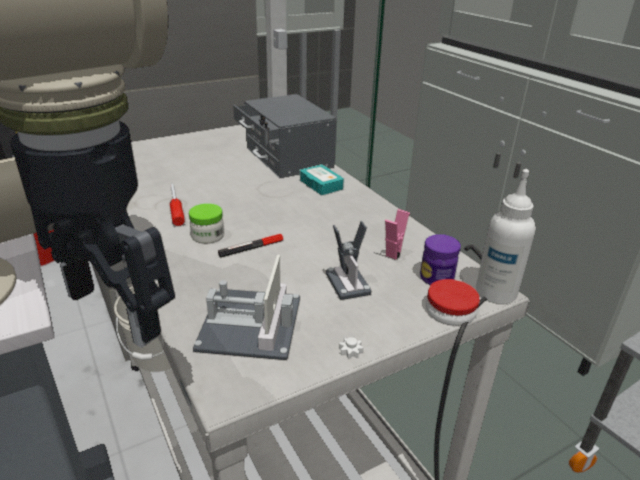

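View pics/top0.png

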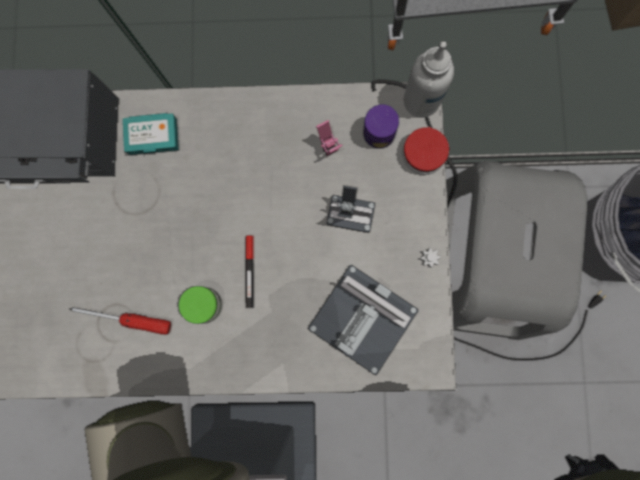

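The scene view shows the stand at (250,310), the dark clip on its rest at (348,255), the pink look-alike at (397,235), the marker at (250,245) and the star key at (350,347). In the top view the stand is at (363,320), the dark clip at (349,205) and the pink one at (327,140). The dark clip on the footed rest is the one described. I'll enlarge both to confirm.

```bash
python3 - <<'E'
from h import *
z=load('top0');s=load('scene0')
a=cv2.resize(z['p'][175:385,290:450],None,fx=3.6,fy=2.85,interpolation=cv2.INTER_CUBIC)
a=cv2.resize(z['p'][180:380,290:440],None,fx=3,fy=3,interpolation=cv2.INTER_CUBIC)
b=cv2.resize(s['p'][210:360,190:410],None,fx=3.5,fy=3.5,interpolation=cv2.INTER_CUBIC)
cv2.imwrite('pics/a.png',a[:,:,::-1]);cv2.imwrite('pics/b.png',b[:,:,::-1])
P=cloud(z)
for (u,v) in [(350,267),(416,307),(376,372),(311,329),(348,205),(349,192),(333,196),(375,212),(382,290),(370,300)]:
    print(u,v,P[v,u].round(4))
E
```

```text
350 267 [ 0.5067 -0.2812  0.0132]
416 307 [ 0.4343 -0.3949  0.0032]
376 372 [ 0.3254 -0.3205  0.0112]
311 329 [ 0.4009 -0.2106  0.0143]
348 205 [ 0.6049 -0.2796  0.0787]
349 192 [ 0.6223 -0.2815  0.0998]
333 196 [ 0.6342 -0.2546  0.014 ]
375 212 [ 0.6053 -0.3291  0.0022]
382 290 [ 0.4635 -0.3324  0.0576]
370 300 [ 0.4478 -0.313   0.0367]
```

View pics/a.png

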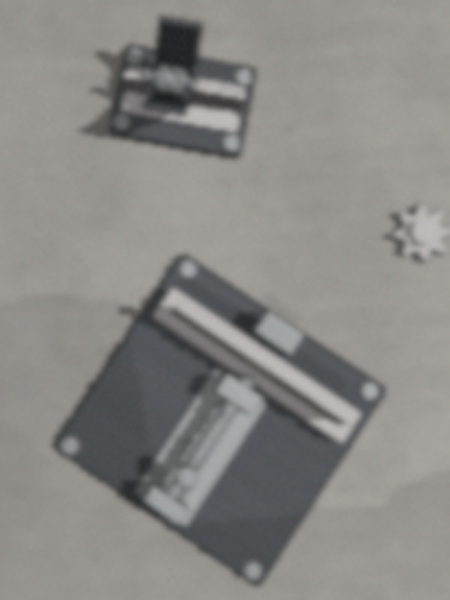

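View pics/b.png

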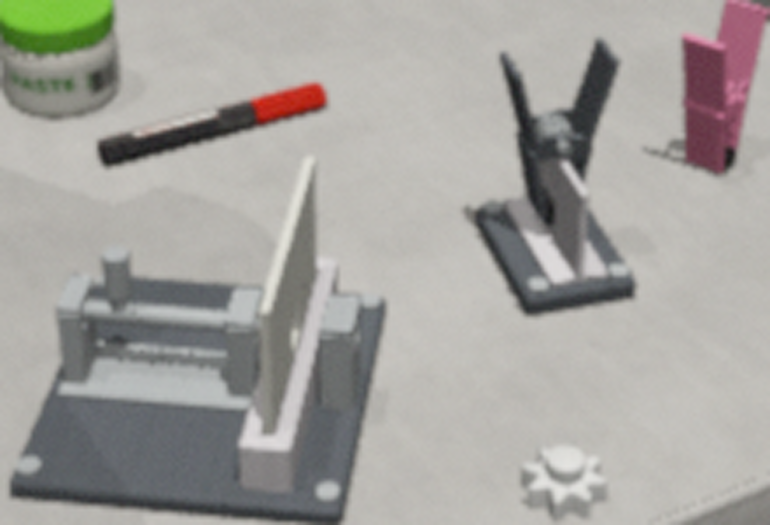

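```bash
cat >> h.py <<'E'
def ray_z(z,u,v,h):
    f=240/np.tan(np.radians(float(z['fovy']))/2)
    C=-z['R'].T@z['t']; d=z['R'].T@np.array([(u-z['cx'])/f,(v-z['cy'])/f,1]); return C+d*(h-C[2])/d[2]
E
python3 - <<'E'
from h import *
z=load('top0');s=load('scene0')
cr=[(183,253),(387,388),(258,585),(53,445)]
W=np.array([ray_z(z,290+u/3,180+v/3,.01) for u,v in cr]);print(W.round(4))
# order: back-left(+52,+72), back-right(52,-72), front-right(-85,-72), front-left(-85,72)
M=np.array([(.052,.072),(.052,-.072),(-.085,-.072),(-.085,.072)])
def fit(M,W):
    m=M.mean(0);w=W.mean(0);H=(M-m).T@(W-w);a=np.arctan2(H[0,1]-H[1,0],H[0,0]+H[1,1])
    R=np.array([[np.cos(a),-np.sin(a)],[np.sin(a),np.cos(a)]]);return a,w-R@m,W-((M-m)@R.T+w)
a,t,r=fit(M,W[:,:2]);print('stand',a,np.degrees(a),t,r.round(4))
cr=[(12,485),(340,512),(384,292)]
print('scene corners',[ray_z(s,190+u/3.5,210+v/3.5,.01).round(4) for u,v in cr])
# knob & panel from clouds
for nm,q in (('scene',s),('top',z)):
    P=cloud(q);ca,sa=np.cos(a),np.sin(a)
    L=P.copy();L[...,0]=(P[...,0]-t[0])*ca+(P[...,1]-t[1])*sa;L[...,1]=-(P[...,0]-t[0])*sa+(P[...,1]-t[1])*ca
    val=(q['d']>0)
    k=val&(abs(L[...,0]+.04)<.035)&(abs(L[...,1])<.012)&(L[...,2]>.057)&(L[...,2]<.085)
    print(nm,'knob',k.sum(),L[k].mean(0).round(4) if k.any() else 0,L[k].min(0).round(4),L[k].max(0).round(4))
    k=val&(abs(L[...,0]-.02)<.015)&(abs(L[...,1])<.06)&(L[...,2]>.06)&(L[...,2]<.11)
    print(nm,'panel',k.sum(),np.median(L[k],0).round(4),np.percentile(L[k],[2,98],axis=0).round(4))
# rest foot corners top crop
cr=[(125,45),(257,68),(243,157),(112,130)]
W=np.array([ray_z(z,290+u/3,180+v/3,.012) for u,v in cr]);print(W.round(4))
M=np.array([(.028,.04),(.028,-.04),(-.028,-.04),(-.028,.04)])
a,t,r=fit(M,W[:,:2]);print('rest',a,np.degrees(a),t,r.round(4))
for nm,q in (('scene',s),('top',z)):
    P=cloud(q);ca,sa=np.cos(a),np.sin(a)
    L=P.copy();L[...,0]=(P[...,0]-t[0])*ca+(P[...,1]-t[1])*sa;L[...,1]=-(P[...,0]-t[0])*sa+(P[...,1]-t[1])*ca
    val=(q['d']>0)
    for lo,hi in ((.066,.08),(.08,.095),(.095,.12)):
        k=val&(abs(L[...,0])<.06)&(abs(L[...,1])<.06)&(L[...,2]>lo)&(L[...,2]<hi)
        if k.any(): print(nm,'clip',lo,k.sum(),np.median(L[k],0).round(4),np.percentile(L[k],[5,95],axis=0).round(4).tolist())
E
```

```text
[[ 0.5116 -0.2832  0.01  ]
 [ 0.4301 -0.399   0.01  ]
 [ 0.3202 -0.3204  0.01  ]
 [ 0.4021 -0.2046  0.01  ]]
stand -0.6176230284873364 -35.38719286241259 [ 0.42947523 -0.31133844] [[-0.002  -0.0004]
 [-0.      0.0012]
 [ 0.0018  0.0004]
 [ 0.0002 -0.0012]]
scene corners [array([ 0.3212, -0.3218,  0.01  ]), array([ 0.4309, -0.3977,  0.01  ]), array([ 0.5136, -0.2788,  0.01  ])]
scene knob 107 [-0.053  -0.0019  0.069 ] [-0.0598 -0.0056  0.0576] [-0.0479  0.006   0.0776]
scene panel 454 [ 0.0213 -0.0113  0.0833] [[ 0.0177 -0.0544  0.0607]
 [ 0.0218  0.0553  0.0951]]
top knob 57 [-0.053   0.0001  0.0724] [-0.0747 -0.01    0.057 ] [-0.0052  0.0088  0.0809]
top panel 242 [ 0.0187 -0.0007  0.0948] [[ 0.0175 -0.0523  0.0609]
 [ 0.0213  0.0531  0.0982]]
[[ 0.6365 -0.2522  0.012 ]
 [ 0.6204 -0.3303  0.012 ]
 [ 0.5673 -0.3201  0.012 ]
 [ 0.5855 -0.2433  0.012 ]]
rest -0.2066883636032587 -11.8423709089321 [ 0.6024267  -0.28648218] [[-0.0015  0.0008]
 [-0.0012  0.0011]
 [ 0.0005 -0.0003]
 [ 0.0023 -0.0017]]
scene clip 0.066 248 [0.0013 0.0033 0.0732] [[-0.0158, -0.004, 0.0664], [0.0145, 0.0209, 0.079]]
scene clip 0.08 111 [0.0157 0.0052 0.088 ] [[-0.0202, -0.0021, 0.0812], [0.0192, 0.0194, 0.0942]]
scene clip 0.095 156 [0.0196 0.006  0.1051] [[-0.0247, -0.0027, 0.0963], [0.0238, 0.0193, 0.1121]]
top clip 0.066 175 [0.0005 0.0083 0.0756] [[-0.0082, -0.0037, 0.07], [0.0128, 0.0207, 0.079]]
top clip 0.08 87 [0.0148 0.0088 0.0866] [[-0.0154, -0.0024, 0.0807], [0.0178, 0.0197, 0.0945]]
top clip 0.095 156 [0.0194 0.0083 0.1095] [[-0.0249, -0.002, 0.0973], [0.0248, 0.019, 0.1149]]
```

The crops confirm the target: the dark clip sits on the footed rest's plate, and the pink one stands directly on the table. The stand fit (corner residual ≤2 mm) puts the panel top at z≈0.095 (0.094 given) and the knob top at z≈0.077 (0.076 given). First I'll move behind the knob with the fingers shut.

```bash
python3 -m jog '[[0.3,0.51,-0.1,0,0,0.99,0],[0.3,0.51,-0.1,0,0,0.99,0],[0.3,0.51,-0.1,0,0,0.99,0],[0.3,0.51,-0.1,0,0,0.99,0],[0.3,0.51,-0.1,0,0,0.99,0],[0.3,0.51,-0.1,0,0,0.99,0],[0.3,0.51,-0.2,0,0,0.99,0],[0.3,0.51,-0.2,0,0,0.99,0]]'
```

```text
time_s: 1.15
tcp_pos: [0.359, -0.2606, 0.171]
tool_rot: [-1.571, -0.0, -0.615]
contact_force: [-0.0, -0.0, 0.2]
finger_gap: -0.001
```

```bash
python3 - <<'E'
from h import *
snap('wrist','wrist1');
E
```

```text
(no output)
```

View pics/wrist1.png

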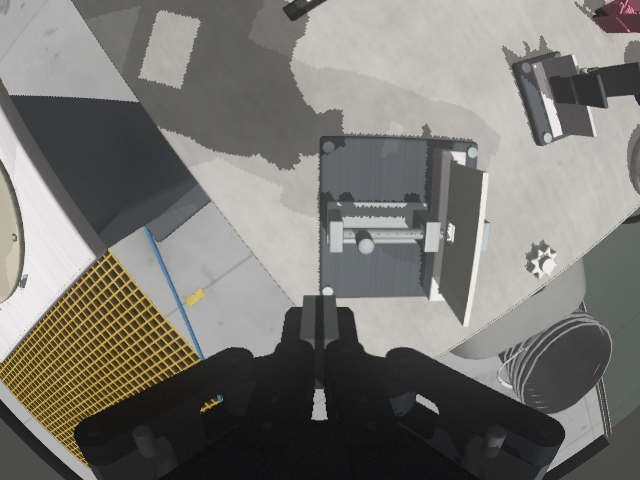

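The wrist view shows the knob top at (366,245), the panel top edge running from (486,173) to about (467,325), and the foot's left edge at x≈321. I'll convert these with the fisheye model.

```bash
cat >> h.py <<'E'
def wray(z,u,v,h):
    f=240/np.tan(np.radians(float(z['fovy']))/2)
    x,y=u-z['cx'],v-z['cy'];r=np.hypot(x,y);th=r/f
    d=z['R'].T@np.array([np.sin(th)*x/r,np.sin(th)*y/r,np.cos(th)]);C=-z['R'].T@z['t'];return C+d*(h-C[2])/d[2]
def tost(X,a=-0.6176,t=(0.4295,-0.3113)):
    dx,dy=X[0]-t[0],X[1]-t[1];c,s=np.cos(a),np.sin(a);return np.array([c*dx+s*dy,-s*dx+c*dy])
E
python3 - <<'E'
from h import *
z=load('wrist1')
cv2.imwrite('pics/w1c.png',cv2.resize(z['p'][120:340,300:520],None,fx=2.7,fy=2.7,interpolation=cv2.INTER_CUBIC)[:,:,::-1])
for n,u,v,h in [('knob',366,245,.076),('pA',488,173,.094),('pB',467,325,.094),('foot fl',321,136,.01),('foot fr',320,297,.01),('foot bl',478,140,.01)]:
    X=wray(z,u,v,h);print(n,X.round(4),tost(X).round(4))
print(tost(arm.state()['tcp_pos']))
E
```

```text
knob [ 0.3857 -0.2794  0.076 ] [-0.0541  0.0007]
pA [ 0.4783 -0.279   0.094 ] [0.0211 0.0546]
pB [ 0.4153 -0.3675  0.094 ] [ 0.021  -0.0541]
foot fl [ 0.402  -0.2042  0.01  ] [-0.0844  0.0714]
foot fr [ 0.3198 -0.3196  0.01  ] [-0.0846 -0.0703]
foot bl [ 0.5134 -0.2801  0.01  ] [0.0503 0.074 ]
[-0.08856438  0.00383947]
```

View pics/w1c.png

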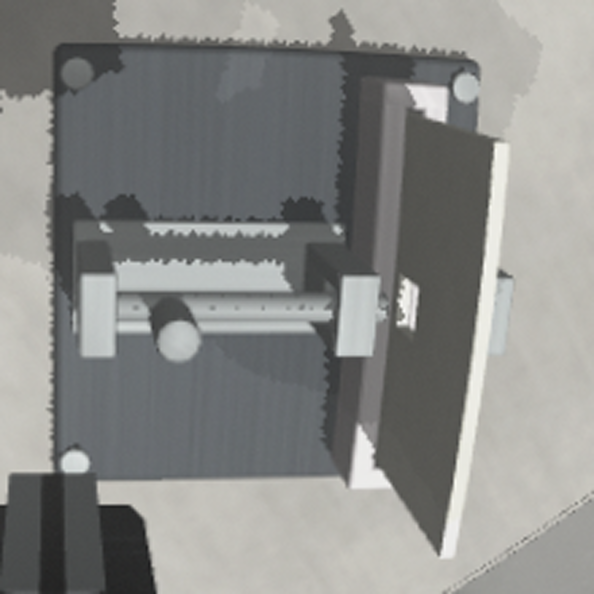

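```bash
python3 -m jog '[[-0.03,-0.04,-0.4,0,0,0,0],[0,0,-0.5,0,0,0,0],[0,0,-0.5,0,0,0,0],[0,0,-0.45,0,0,0,0],[0,0,0,0,0,0,0],[0.163,-0.116,0,0,0,0,0],[0.163,-0.116,0,0,0,0,0],[0.163,-0.116,0,0,0,0,0]]'
```

```text
time_s: 2.2
tcp_pos: [0.387, -0.2855, 0.0609]
tool_rot: [-1.571, -0.001, -0.617]
contact_force: [-1.6, 2.7, 1.7]
finger_gap: -0.0
```

```bash
python3 -m jog '[[0.041,-0.029,0,0,0,0,0],[0.041,-0.029,0,0,0,0,0],[0.02,-0.0145,0,0,0,0,0],[0.02,-0.0145,0,0,0,0,0],[0.0136,-0.0097,0,0,0,0,0],[0.0136,-0.0097,0,0,0,0,0],[0,0,0,0,0,0,0],[0,0,0,0,0,0,0]]'; python3 - <<'E'
from h import *
s=arm.state();print(tost(s['tcp_pos']),s['contact_force'])
E
```

```text
time_s: 3.2
tcp_pos: [0.3943, -0.2906, 0.0602]
tool_rot: [-1.571, 0.002, -0.617]
contact_force: [-5.6, 3.6, 5.0]
finger_gap: 0.0
[-0.04069677 -0.00353098] [-5.60956163  3.59694312  5.04442174]
```

```bash
python3 -m jog '[[0.02,-0.0145,0,0,0,0,0],[0.02,-0.0145,0,0,0,0,0],[0,0,0,0,0,0,0],[0,0,0,0,0,0,0],[0,0,0,0,0,0,0],[0,0,0,0,0,0,0],[0,0,0,0,0,0,0],[0,0,0,0,0,0,0]]'; python3 - <<'E'
from h import *
s=arm.state();print(tost(s['tcp_pos']),s['contact_force'])
snap('wrist','wrist2');snap('scene','scene2')
z=load('scene2')['p'];cv2.imwrite('pics/s2c.png',cv2.resize(z[200:370,170:370],None,fx=3.5,fy=3.5,interpolation=cv2.INTER_CUBIC)[:,:,::-1])
E
```

```text
time_s: 4.2
tcp_pos: [0.3947, -0.2908, 0.06]
tool_rot: [-1.57, 0.008, -0.616]
contact_force: [-15.5, 6.6, 10.9]
finger_gap: -0.002
[-0.04025033 -0.00338604] [-15.5016294    6.5664935   10.89175402]
```

View pics/wrist2.png

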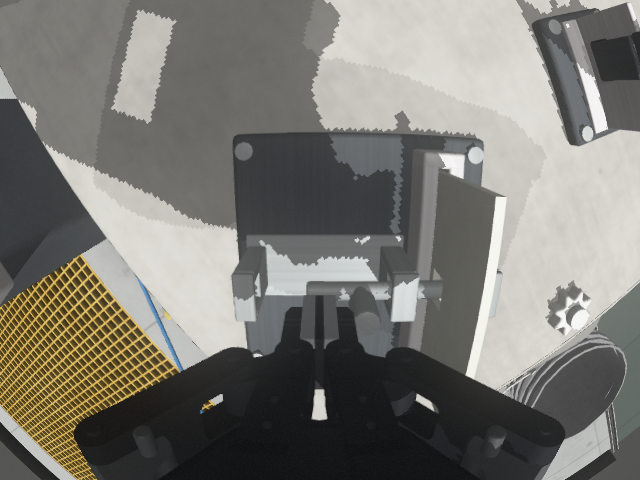

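View pics/s2c.png

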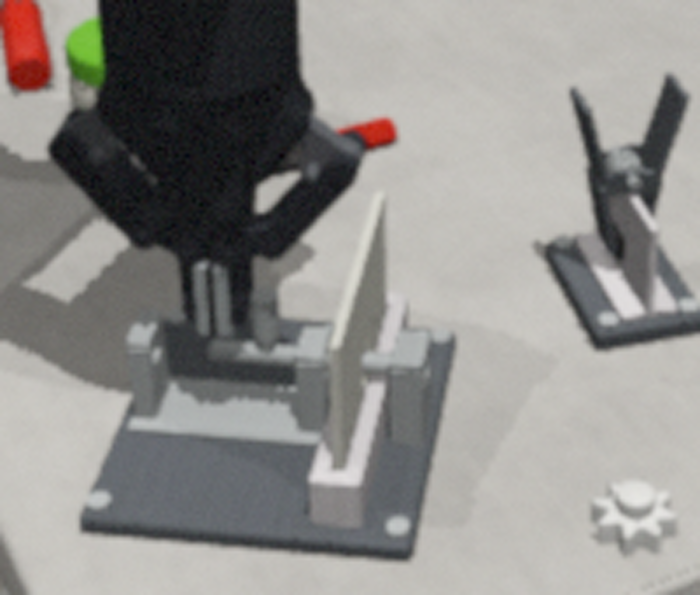

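The force rises 6→20 N for 0.4 mm, so the bolt is on its stop, and the scene crop shows it passing through the panel into the keeper. I'll back off, rise and head for the clip.

```bash
python3 -m jog '[[-0.13,0.09,0,0,0,0,0],[0,0,0.75,0,0,0.98,0],[0,0,0.75,0,0,0.98,0],[0,0,0.75,0,0,0.98,100],[0.65,-0.16,0,0,0,0.98,100],[0.65,-0.16,0,0,0,0.98,100],[0.65,-0.16,0,0,0,0.98,100],[0.65,-0.16,0,0,0,0,100]]'; python3 -m jog '[[0.4,-0.1,0,0,0,0,100],[0.4,-0.1,0,0,0,0,100],[0,0,0,0,0,0,100],[0,0,0,0,0,0,100],[0,0,0,0,0,0,100],[0,0,0,0,0,0,100],[0,0,0,0,0,0,100],[0,0,0,0,0,0,100]]'; python3 - <<'E'
from h import *
snap('wrist','wrist3');snap('scene','scene3')
E
```

```text
time_s: 5.3
tcp_pos: [0.5472, -0.3264, 0.1952]
tool_rot: [-1.571, -0.001, -0.206]
contact_force: [-0.1, -1.4, 0.0]
finger_gap: 0.997
time_s: 6.3
tcp_pos: [0.5936, -0.338, 0.1954]
tool_rot: [-1.571, -0.0, -0.207]
contact_force: [0.4, 0.5, -0.0]
finger_gap: 1.004
```

View pics/wrist3.png

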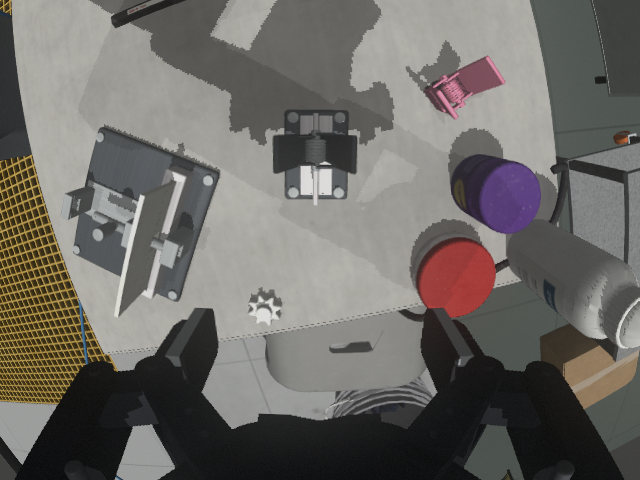

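View pics/scene3.png

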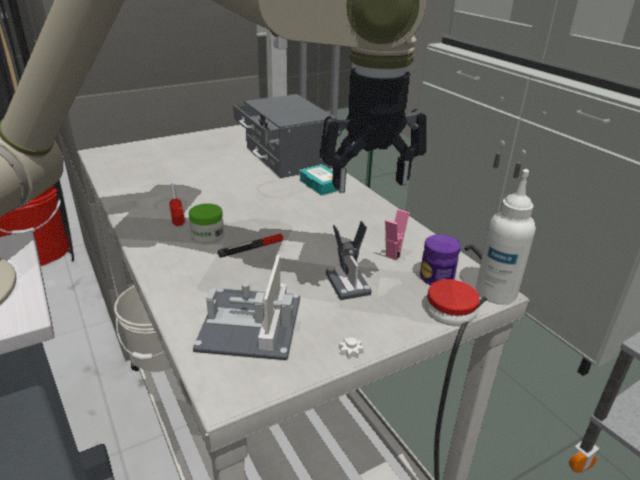

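The wrist view shows the clip square to the image, with its coil at (316,150) and handle tops at (275–302) and (330–357). The knob is at (103,232), next to the bridge by the panel.

```bash
python3 - <<'E'
from h import *
z=load('wrist3')
cv2.imwrite('pics/w3c.png',cv2.resize(z['p'][95:215,255:375],None,fx=4.5,fy=4.5,interpolation=cv2.INTER_CUBIC)[:,:,::-1])
cv2.imwrite('pics/w3d.png',cv2.resize(z['p'][120:320,60:230],None,fx=3,fy=3,interpolation=cv2.INTER_CUBIC)[:,:,::-1])
X=wray(z,103,232,.076);print('knob',X,tost(X))
E
```

```text
knob [ 0.42014065 -0.29879783  0.076     ] [-0.01487017  0.00477284]
```

View pics/w3c.png

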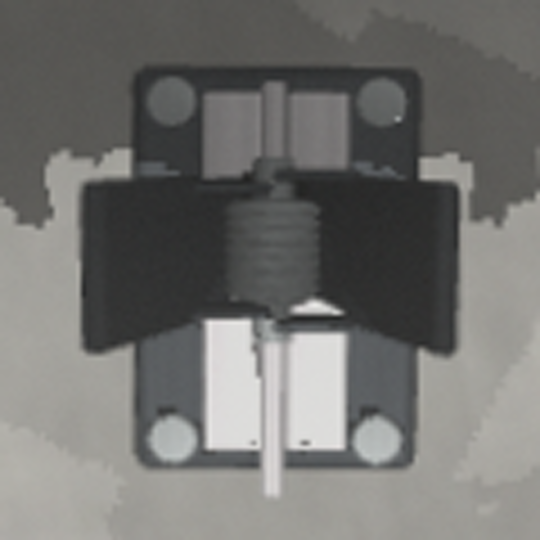

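View pics/w3d.png

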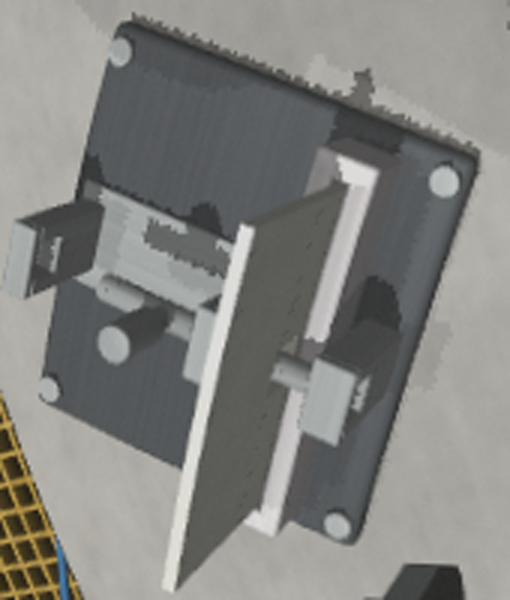

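```bash
python3 - <<'E'
from h import *
z=load('wrist3')
X=wray(z,98.3,234.2,.076);print('knob',tost(X))
a=-.2066
T=np.array([.5936,-.338])
s=arm.state();T=s['tcp_pos'][:2]
def loc(X,c=T): 
    d=X[:2]-c;return np.array([np.cos(a)*d[0]+np.sin(a)*d[1],-np.sin(a)*d[0]+np.cos(a)*d[1]])
L=[]
for n,u,v,h in [('L1',82,185,.112),('L2',84,353,.112),('R1',460,183,.112),('R2',456,353,.112),('coilT',273,200,.076),('coilB',273,303,.076),('plate far',273,82,.062),('plate near',273,497,.062)]:
    X=wray(z,255+u/4.5,95+v/4.5,h);L.append(X);print(n,X.round(4),loc(X).round(4))
c=np.mean(L[:4],0);print('clip ctr',c,loc(c),T)
v=np.mean(L[2:4],0)-np.mean(L[:2],0);print('yaw',np.degrees(np.arctan2(v[1],v[0])),np.linalg.norm(v))
E
```

```text
knob [-0.01900023  0.00095512]
L1 [ 0.5821 -0.2617  0.112 ] [-0.027   0.0723]
L2 [ 0.5772 -0.2841  0.112 ] [-0.0271  0.0494]
R1 [ 0.6316 -0.2718  0.112 ] [0.0236 0.0725]
R2 [ 0.6267 -0.2945  0.112 ] [0.0234 0.0493]
coilT [ 0.6061 -0.2702  0.076 ] [-0.0017  0.0689]
coilB [ 0.6028 -0.2861  0.076 ] [-0.0017  0.0527]
plate far [ 0.6099 -0.2516  0.062 ] [-0.0018  0.0879]
plate near [ 0.5957 -0.3194  0.062 ] [-0.0018  0.0186]
clip ctr [ 0.60437806 -0.27801746  0.112     ] [-0.00178045  0.06089416] [ 0.59362923 -0.33798188]
yaw -11.75134764385559 0.05055032795895522
```

The knob is at stand x = −19 mm (−20 means home). The clip is at (0.6044, −0.2780) with yaw −11.75°, and its handle span measures 50.6 mm (52 given). Moving over it and down.

```bash
python3 -m jog '[[0.06,0.333,0,0,0,0.02,100],[0.06,0.333,0,0,0,0,100],[0.06,0.333,0,0,0,0,100],[0,0,-0.47,0,0,0,100],[0,0,-0.47,0,0,0,100],[0,0,-0.47,0,0,0,100],[0,0,-0.47,0,0,0,100],[0,0,0,0,0,0,100]]'; python3 - <<'E'
from h import *
snap('wrist','wrist4');snap('scene','scene4')
z=load('scene4')['p'];cv2.imwrite('pics/s4c.png',cv2.resize(z[140:320,270:450],None,fx=3.3,fy=3.3,interpolation=cv2.INTER_CUBIC)[:,:,::-1])
E
```

```text
time_s: 7.4
tcp_pos: [0.6039, -0.2764, 0.0808]
tool_rot: [-1.569, 0.004, -0.204]
contact_force: [-0.2, -0.4, -0.4]
finger_gap: 1.002
```

View pics/wrist4.png

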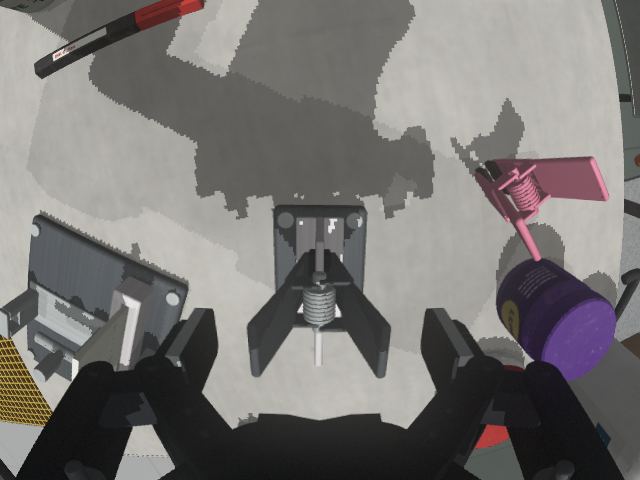

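View pics/s4c.png

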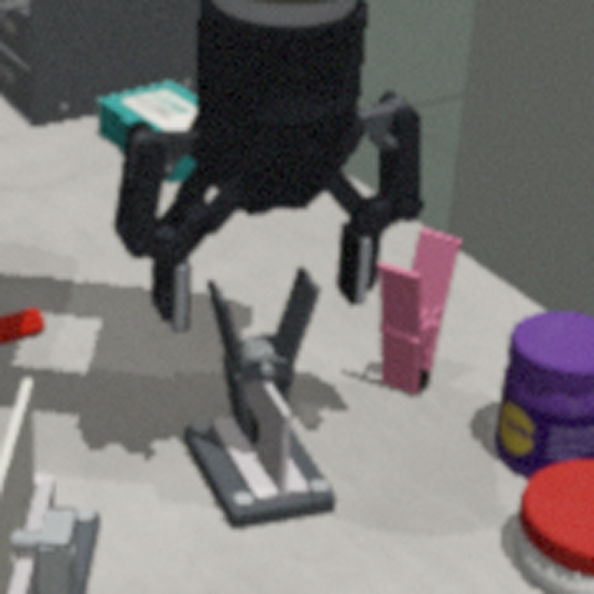

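The clip sits centred between the open fingers. Its handles are at (250–390) between pads at 215 and 425 in the wrist view. Now the squeeze.

```bash
python3 -m jog '[[0,0,0,0,0,0,70],[0,0,0,0,0,0,58],[0,0,0,0,0,0,52],[0,0,0,0,0,0,46],[0,0,0,0,0,0,40],[0,0,0,0,0,0,30],[0,0,0,0,0,0,20],[0,0,0,0,0,0,10]]'; python3 - <<'E'
from h import *
snap('wrist','wrist5');snap('scene','scene5')
z=load('scene5')['p'];cv2.imwrite('pics/s5c.png',cv2.resize(z[140:320,270:450],None,fx=3.3,fy=3.3,interpolation=cv2.INTER_CUBIC)[:,:,::-1])
E
```

```text
time_s: 8.5
tcp_pos: [0.6048, -0.2791, 0.0874]
tool_rot: [-1.574, -0.004, -0.205]
contact_force: [-9.0, 3.0, 25.6]
finger_gap: 0.314
```

View pics/wrist5.png

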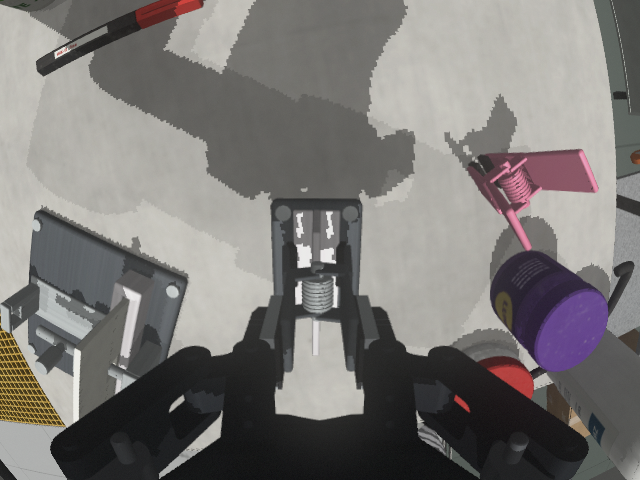

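View pics/s5c.png

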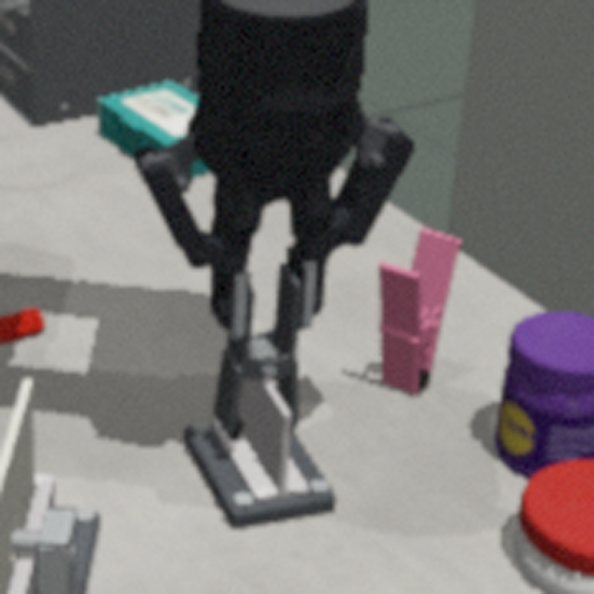

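The handles are parallel, the jaws stand clear of the plate, and the gap reading is 0.31 (about 29 mm). The 26 N is the fingers swinging forward onto the clip, which lifting will relieve.

```bash
python3 -m jog '[[0,0,0.05,0,0,0,0],[0,0,0.1,0,0,0,0],[0,0,0.2,0,0,0,0],[0,0,0.25,0,0,0,0],[0,0,0.3,0,0,0,0],[0,0,0.35,0,0,0,0],[0,0,0.35,0,0,0,0],[0,0,0,0,0,0,0]]'; python3 - <<'E'
from h import *
snap('wrist','wrist6');snap('scene','scene6')
z=load('scene6')['p'];cv2.imwrite('pics/s6c.png',cv2.resize(z[100:320,260:450],None,fx=2.7,fy=2.7,interpolation=cv2.INTER_CUBIC)[:,:,::-1])
E
```

```text
time_s: 9.6
tcp_pos: [0.6051, -0.2784, 0.1808]
tool_rot: [-1.572, -0.004, -0.205]
contact_force: [-0.1, -0.1, -0.4]
finger_gap: 0.315
```

View pics/wrist6.png

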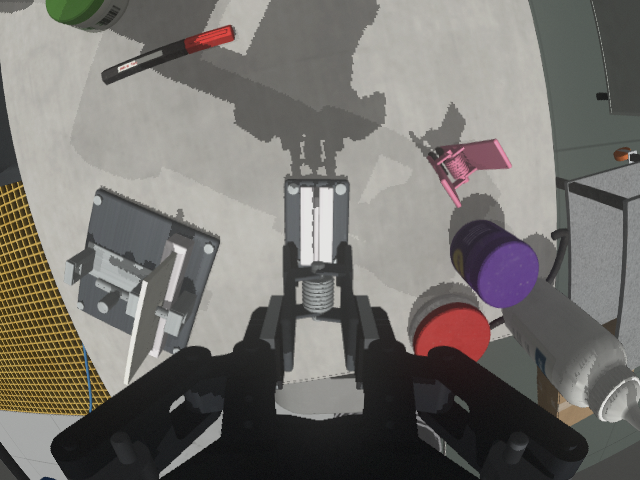

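View pics/s6c.png

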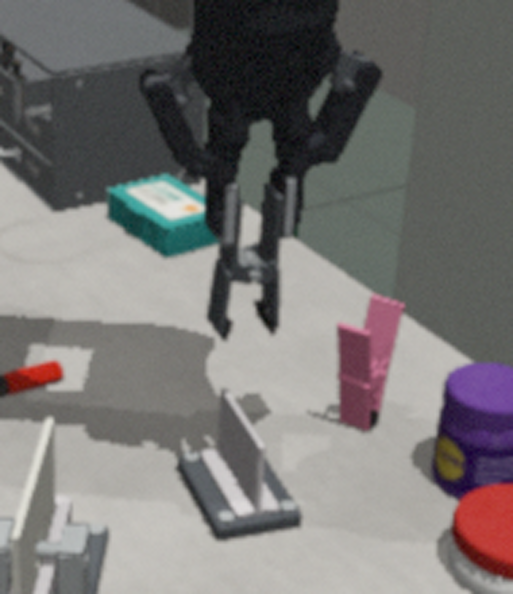

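```bash
cat >> h.py <<'E'
def clipcloud(fn,tcp,a):
    q=load(fn);P=cloud(q);c,s=np.cos(a),np.sin(a)
    d=P-np.array(tcp);L=np.stack([c*d[...,0]+s*d[...,1],-s*d[...,0]+c*d[...,1],d[...,2]],-1)
    k=(q['d']>0)&(abs(L[...,0])<.03)&(abs(L[...,1])<.03)&(L[...,2]<-.005)&(L[...,2]>-.075)
    return L[k]
E
python3 - <<'E'
from h import *
snap('top','top6')
for fn in('scene6','top6'):
    L=clipcloud(fn,(0.6051,-0.2784,.1808),-.205)
    if len(L)<5: print(fn,len(L));continue
    print(fn,len(L),L[:,2].min())
    for lo in np.arange(-.07,-.005,.006):
        k=L[(L[:,2]>=lo)&(L[:,2]<lo+.006)]
        if len(k)>2:
            l=k[k[:,0]<0];r=k[k[:,0]>=0]
            f=lambda m:(np.percentile(m,[5,95],axis=0)[:,:2].round(4).tolist() if len(m)>1 else None)
            print(round(lo,3),len(k),f(l),f(r))
E
```

```text
scene6 621 -0.0614465348441694
-0.064 21 [[-0.0191, -0.0096], [-0.0147, -0.0037]] [[0.0122, -0.0098], [0.0173, 0.0115]]
-0.058 55 [[-0.02, -0.0101], [-0.0137, 0.0103]] [[0.0104, -0.0094], [0.0177, 0.0112]]
-0.052 78 [[-0.0201, -0.009], [-0.0123, 0.0112]] [[0.0103, -0.009], [0.0164, 0.0123]]
-0.046 48 [[-0.0195, -0.0091], [-0.0154, 0.0108]] [[0.0137, -0.0077], [0.0168, 0.0112]]
-0.04 45 [[-0.0188, -0.0089], [-0.0152, 0.0106]] [[0.0134, -0.0091], [0.0167, 0.0066]]
-0.034 39 [[-0.0179, -0.0095], [-0.0153, 0.0114]] [[0.0131, -0.0092], [0.0158, -0.0005]]
-0.028 63 [[-0.0172, -0.0094], [-0.0022, 0.0101]] [[0.0018, -0.0119], [0.0148, -0.0073]]
-0.022 106 [[-0.0166, -0.0117], [-0.0012, 0.0104]] [[0.0011, -0.012], [0.013, 0.0142]]
-0.016 122 [[-0.0147, -0.0101], [-0.0004, 0.0119]] [[0.0009, -0.0112], [0.0135, 0.0136]]
-0.01 44 [[-0.0147, -0.0102], [-0.0111, 0.006]] [[0.0098, -0.0102], [0.0133, 0.0096]]
top6 5 -0.03198602334550671
-0.034 3 [[-0.0178, -0.0062], [-0.0176, 0.012]] None
```

The clip is held wide open: inner gap about 22.6 mm, tips 62 mm below the TCP and centred within 1 mm. Carrying it over the panel at this height leaves about 25 mm of clearance.

```bash
python3 -m jog '[[-0.2,-0.06,0,0,0,-0.74,0],[-0.36,-0.1,0,0,0,-0.74,0],[-0.42,-0.12,0,0,0,-0.74,0],[-0.42,-0.12,0,0,0,-0.74,0],[-0.42,-0.12,0,0,0,-0.74,0],[-0.42,-0.12,0,0,0,-0.74,0],[-0.28,-0.08,0,0,0,-0.74,0],[-0.12,-0.03,0,0,0,-0.74,0]]';  python3 -m jog '[[0,0,0,0,0,0,0],[0,0,0,0,0,0,0],[0,0,0,0,0,0,0],[0,0,0,0,0,0,0],[0,0,0,0,0,0,0],[0,0,0,0,0,0,0],[0,0,0,0,0,0,0],[0,0,0,0,0,0,0]]'; python3 - <<'E'
from h import *
s=arm.state();print(s['tcp_pos'],s['tool_rot'],tost(s['tcp_pos']))
snap('wrist','wrist7');snap('scene','scene7');snap('top','top7')
z=load('scene7')['p'];cv2.imwrite('pics/s7c.png',cv2.resize(z[150:360,170:350],None,fx=2.8,fy=2.8,interpolation=cv2.INTER_CUBIC)[:,:,::-1])
E
```

```text
time_s: 10.75
tcp_pos: [0.4448, -0.3233, 0.1784]
tool_rot: [-1.571, 0.0, -0.623]
contact_force: [0.7, -0.4, -1.5]
finger_gap: 0.313
time_s: 11.75
tcp_pos: [0.4461, -0.3231, 0.1785]
tool_rot: [-1.571, 0.0, -0.618]
contact_force: [0.4, 0.2, -1.0]
finger_gap: 0.318
[ 0.44606363 -0.32306487  0.1785243 ] [-1.57077210e+00  1.07177399e-07 -6.18499941e-01] [2.03166390e-02 1.18024785e-07]
```

View pics/wrist7.png

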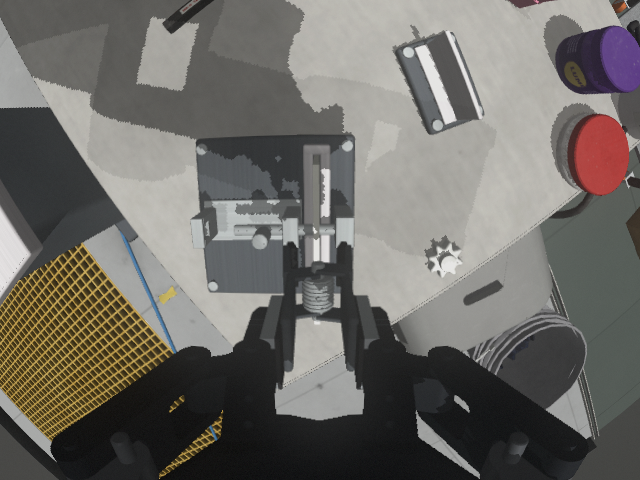

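View pics/s7c.png

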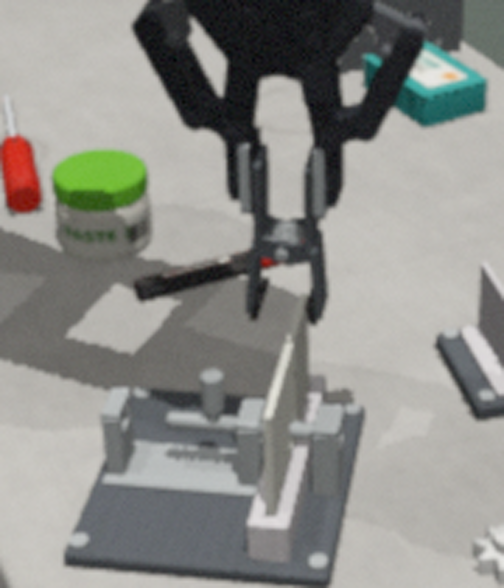

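```bash
python3 - <<'E'
from h import *
t=(0.4461,-0.3231,.1785);a=-.6185
L=clipcloud('scene7',t,a)
tip=L[L[:,2]<-.047]
l=tip[tip[:,0]<0];r=tip[tip[:,0]>0]
print('tipmin',L[:,2].min(),np.percentile(l,[2,98],axis=0).round(4).tolist(),np.percentile(r,[2,98],axis=0).round(4).tolist())
q=load('scene7');P=cloud(q);d=P-np.array(t);c,s=np.cos(a),np.sin(a)
X=c*d[...,0]+s*d[...,1];Y=-s*d[...,0]+c*d[...,1]
k=(q['d']>0)&(abs(X)<.012)&(abs(Y)<.065)&(P[...,2]>.065)&(P[...,2]<.1)
print('panel x',np.percentile(X[k],[5,50,95]),'y',np.percentile(Y[k],[1,99]),'ztop',np.percentile(P[...,2][k],99))
E
```

```text
tipmin -0.05925624020177053 [[-0.019, -0.0095, -0.0577], [-0.011, 0.0139, -0.0471]] [[0.0108, -0.0095, -0.059], [0.0191, 0.0127, -0.0477]]
panel x [-0.00242553  0.00086384  0.00141867] y [-0.05406428  0.05623847] ztop 0.09524041556393326
```

Measured in one camera, the clip's midline and the panel's agree within 1 mm. The tips are 22–24 mm above the edge, so I'll lower 43 mm.

```bash
python3 -m jog '[[0,0,-0.06,0,0,0,0],[0,0,-0.12,0,0,0,0],[0,0,-0.14,0,0,0,0],[0,0,-0.14,0,0,0,0],[0,0,-0.12,0,0,0,0],[0,0,-0.09,0,0,0,0],[0,0,-0.05,0,0,0,0],[0,0,0,0,0,0,0]]'; python3 - <<'E'
from h import *
s=arm.state();print(s['tcp_pos'],tost(s['tcp_pos']),s['contact_force'])
snap('wrist','wrist8');snap('scene','scene8')
z=load('scene8')['p'];cv2.imwrite('pics/s8c.png',cv2.resize(z[190:340,190:330],None,fx=4,fy=4,interpolation=cv2.INTER_CUBIC)[:,:,::-1])
t=s['tcp_pos'];a=s['tool_rot'][2]
L=clipcloud('scene8',t,a)
q=load('scene8');P=cloud(q);d=P-np.array(t);c,sn=np.cos(a),np.sin(a)
X=c*d[...,0]+sn*d[...,1];Y=-sn*d[...,0]+c*d[...,1]
k=(q['d']>0)&(abs(X)<.01)&(abs(Y)<.065)&(abs(Y)>.016)&(P[...,2]>.065)&(P[...,2]<.1)
print('panel x',np.percentile(X[k],[5,50,95]),'y',np.percentile(Y[k],[1,99]),'ztop',np.percentile(P[...,2][k],99))
for sg in(-1,1):
    k=(q['d']>0)&(X*sg>.008)&(X*sg<.022)&(abs(Y)<.02)&(P[...,2]>.066)&(P[...,2]<.1)
    print(sg,k.sum(),np.percentile(X[k],[2,98]).round(4),np.percentile(Y[k],[2,98]).round(4),np.percentile(P[...,2][k],[1,99]).round(4))
E
```

```text
time_s: 12.9
tcp_pos: [0.4461, -0.3231, 0.1352]
tool_rot: [-1.571, 0.0, -0.619]
contact_force: [-0.3, 0.0, -1.0]
finger_gap: 0.316
[ 0.44606413 -0.32305951  0.13523501] [2.03139474e-02 4.78064133e-06] [-0.2988774   0.04061573 -0.96076631]
panel x [-0.00215134  0.00100091  0.00153232] y [-0.05480755  0.0477766 ] ztop 0.09538174346838481
-1 91 [-0.0189 -0.0108] [-0.0101  0.0128] [0.0774 0.0992]
1 97 [0.0111 0.0193] [-0.0095  0.0114] [0.0761 0.0998]
```

View pics/wrist8.png

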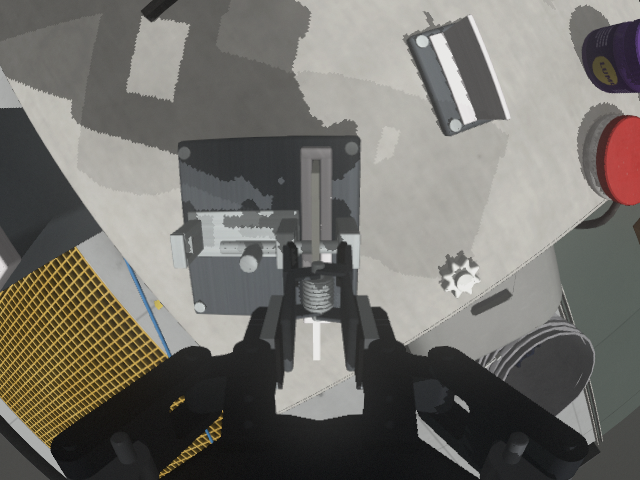

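View pics/s8c.png

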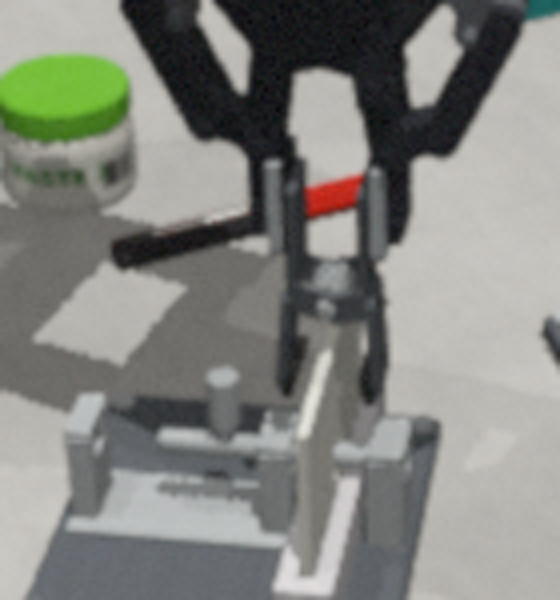

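One jaw is on each side of the panel with about 9 mm clear either way. The tips are 19–21 mm below the edge, contact force is about 1 N, and the knob is still home. Handing in.

```bash
python3 - <<'E'
from h import *
print(arm.job_done())
s=arm.state();print(s['time_s'],s['tcp_pos'],s['finger_gap'],s['contact_force'])
E
```

```text
the job is handed in; nothing more can be done
None
the job is handed in; nothing more can be done
```

The job is done and handed in at about 13 s of the 42 s allowed. The bolt is fully home, and the arm is still holding the dark clip squeezed open around the middle of the panel's top edge.

- **Bolt:** I pushed the knob with shut fingers until the force rose from about 7 to 20 N with almost no further movement, which means it was on its stop. The pictures show it running through the panel into the keeper. The knob measured at stand x = −19 mm, where −20 mm is fully home.
- **Clip:** Squeezing it on the rest gave a 26 N reading, because the fingers swing forward as they close. That vanished once the clip was lifted.
- **Final pose:** The jaws are about 22 mm apart, one on each side of the panel. They are centred within about 1 mm in x and 1–2 mm along the edge, with about 9 mm clear on each side. Contact force was about 1 N, so nothing is touching.
- **Depth below the edge:** The two estimates differ slightly: 19 mm from the camera depth and 21 mm from the arm pose. Both fit the 20 mm asked.

The marker, star key and pink look-alike were not touched. A status reading after hand-in was refused, so my last checks are from just before it.

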